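# Release the swing bolt of a pressure filter lid

### The job

Release the lid of the pressure filter: slacken the wing nut (anticlockwise), a little at a time, until its bolt comes free over the lip of the guard frame, then swing the bolt out of the slotted lug and leave it folded right down outward. Try the bolt gently between turns without forcing it against the lip, and do not screw the nut up hard against the stop bar that follows soon after. Leave the other things on the bench where they are.

Things in the scene. Friction and masses are not known exactly. Their poses are not given: they have to be found in the camera images.
- vessel: Steel bench pressure filter with a round lid, foot 144 mm wide, 143 mm high at the vent plug in the lid's middle, screwed to the worktop; placed and turned differently at each start. Origin: centre of the foot's underside. -x points level out through the slotted lug (the bolt swings out that way), z up.
- bolt_pivot (a point): Fixed pin on which the swing bolt turns, 78 mm out (-x) from the filter's centre line, 62 mm above the worktop, held by two ears 26 mm wide over all. Axes as the filter's: -x out, y along the pin, z up.
- lug: Slotted lug on the lid, 40 mm wide, 16 mm thick, slot 10 mm. Origin: on the upright bolt's axis in its flat top (the washer's seat), 60 mm above the pin. A dark guard frame round it, of unknown height: in front of the washer, 16.5 mm out, it has a lip 0.8 to 6.2 mm above the seat; behind the hub a stop bar over the washer's edge. Neither may be loaded with over 40 N (some 20 N at the wings).
- swing_bolt (a joint): Angle (rad) of the swing bolt about its pin: 0 upright in the slot, growing as it swings outward and down; 1.57 is level; stop at 1.75. The bolt is an 8 mm rod reaching 100 mm from the pin. Pin friction is slight (0.025 N m): the bolt stays where left near upright and falls outward by its own weight from somewhere between about 0.3 and 0.6 rad.
- nut_grip (a point): Point on the bolt's axis in the middle of the wing nut's two upright wings, 93 mm from the pin with the nut right down. x along the wings, y across them, z along the bolt away from the pin. Wings: 10 mm thick, 50 mm tip to tip, from 13 mm below this point to 11 mm above it, the 8 mm bolt end between them. Below them a round hub, 20 mm wide, its top 13 mm below this point.
- washer_under (a point): Centre of the underside of the nut's captive washer (28 mm wide, 4 mm thick), 33 mm below nut_grip. Turning the nut anticlockwise raises both: 1.6 mm a radian (10 mm a turn), 0.06 N m; start 0 to 0.4 rad up. The bolt can tip only 3 mm here until the underside is 0.7 mm above the lip; 2.3 mm (1.45 rad) later the washer meets the stop bar. So turn 1 rad or less, try the bolt, turn on.
- beaker_mid (a point): Small glass beaker, 54 mm wide, 70 mm high, empty, beside the filter; its middle, 35 mm up.
- erlenmeyer_mid (a point): Conical flask, 63 mm wide at the foot, 105 mm high, beside the filter; a point on its axis 50 mm up.
- stopper_mid (a point): Black stopper, 22 mm wide, 21 mm high, beside the filter; its middle.
- petri_dish_mid (a point): Glass dish with lid, 61 mm wide, 14 mm high, at the front right; its middle.
- timer_mid (a point): Flat white bench timer, 66 x 62 x 19 mm, at the front left; its middle.
- marker_mid (a point): White marker pen with a blue cap, 136 mm long, 12 mm thick, lying at the front left; its middle.

How it is judged:
By the outcome, as a careful person would: the job done as asked, in the order asked, and still so for the second after the job is handed in, with the robot touching nothing.
It also fails if it takes over 72 s, if anything falls off the work surface, if the arm or the gripper's body presses on something with over 40 N, if the wrist force passes 120 N, or if a joint passes its speed limit or range.

### The arm

A 7-joint arm with a two-finger parallel gripper is mounted at the origin on a cart in front of the work surface, level with it; the furniture and walls round the work are solid. World frame = base frame: x ahead of the robot, y to its left, z up, the work surface at z = 0. Lengths are in m, angles in rad, forces in N, time in s.
With the tool pointing down it reaches from about 0.4 to 0.925 m from the base axis. Payload 4.1 kg.
Tool frame: the origin (TCP) lies on the centre line of the jaws, within the pads' length; the fingertips stand 11 mm ahead of it and the grasp point (between the pads) lies 8 mm behind it (ctrl.tips_ahead is the distance from the TCP to the fingertips, in m); z points along the fingers, x is the direction in which the jaws open and shut, and the axes are right-handed (so a half turn about z gives the same grasp; the last joint's range is limited). The gripper opens to 85 mm and grips with 20 to 120 N. Pads are 22 mm wide; open, the fingers measure 114 mm over their backs; the gripper's body (76 mm by 85 mm) begins 54 mm behind the grasp point. The pads swing forward as they close: fully open they stand 13 mm farther back than shut.
Start: joints at [1.201, 0.398, 0.045, 1.537, -0.019, 1.207, -0.051], TCP at [0.174, -0.626, 0.242] pointing down, gripper open.
Joint ranges: [-2.82, 2.82], [-0.49, 2.23], [-1.37, 1.46], [0, 2.46], [-1.36, 4.5], [0.23, 2], [-2.94, 2.94]. Speed limits (rad/s): [2.57, 2.57, 3.14, 3.14, 3.14, 3.14, 3.14].

### API

Orientations are given as a 3x3 rotation matrix whose columns are the frame's x, y, z axes.
In Python, from plant import ctrl gives the robot as it stands.
- The arm moves only by the tool step_arm, never from a script. Its argument "plan" is a list of rows, each an object of numbers: "tx", "ty", "tz": the shift along the tool's x, y, z in m; "roll": the turn about the tool's z in rad; "gripper": the finger opening in m, from 0 to 0.0854. In form: [{"tx": .., "ty": .., "tz": .., "roll": .., "gripper": ..}, ...]. A call has exactly 10 rows; each row is the pose to reach, as a shift and turn from the pose measured when the call began, along the tool's axes at that moment; what a row does not reach only later rows make up. A row lasts 1/8 s, in which the tool goes at most 62.5 mm and 10.7 degrees, less where a joint would pass 70% of its speed; a pose out of reach is approached as far as the arm can. A call with a gripper value outside its range is refused whole. The fingers move at their own pace and stop on an object; the grip force is fixed at half the most. Time passes only in rows, so rows that repeat a pose let the fingers close, or fill a call up. It gives the time, the measured TCP pose, the force and the opening at its end, in the units of the state.
- ctrl.get_obs(): the state, without advancing time (a new reading comes with each control period).
- ctrl.snapshot(name): name is "side" or "top" or "wrist"; returns (picture, depth): 480x640x3 uint8, red, green, blue; 480x640 float32, m along the optical axis (not along the pixel's ray), 0 where there is no reading.
- ctrl.get_calibration(name): a dict with "fx", "fy", "cx", "cy" (pixels), "R" (3x3) and "t" (3): a world point X has camera coordinates R X + t. Camera axes: x right, y down, z forward; pixel columns grow to the right and rows downward; lengths in m; the calibration is good to about 2 mm. A picture is of the moment at which its call begins: read the wrist's pose just before it. get_calibration takes no time and is no camera call; for the wrist camera it gives the pose at the moment of the call.
- ctrl.close_job(): hands the job in, once; it reports no verdict.
The state is a dict: "t": time; "joints": joint angles; "joint_vel": joint speeds; "tau": joint torques, N m; "tcp_pos": TCP position; "eef_rot": TCP orientation; "contact_force": force on the tool from outside, world axes, zero at the start; "moment": the same for the moment, N m; "finger_gap": opening from 0.0 (shut) to 1.0 (fully open).
Only numpy, scipy, OpenCV 4.12 (cv2) and the standard library are available. Lean on these libraries where they do the work, as an engineer would, in place of code of your own. Each camera call takes 0.05 s, during which the arm holds its last target.

## Working session

There is one attempt and no reset: what is moved stays moved. The work goes in short steps, Python scripts to look and compute and a tool call to move; the robot and the scene stay as the last step left them, time stands still between calls to the robot, and variables do not carry over. Pictures are saved under pics/ and viewed, and the job is handed in when it is done.

Besides the shell and the picture viewer there is one more tool, called after "Request:" as a command line: name --argument value ..., lists and objects as JSON in quotes. step_arm: Moves the arm, as the interface text tells. Its arguments: {"type":"object","properties":{"plan":{"type":"array"}},"required":["plan"]}

```bash
ls; mkdir -p pics; cat > h.py <<'E'
import numpy as np,cv2
from plant import ctrl
np.set_printoptions(precision=4,suppress=True)
def snap(n,f):
    c=ctrl.get_calibration(n);p,d=ctrl.snapshot(n);cv2.imwrite('pics/'+f+'.png',p[:,:,::-1]);np.savez('pics/'+f+'.npz',p=p,d=d,**{k:c[k] for k in c});return p,d,c
def load(f): return np.load('pics/'+f+'.npz')
def ray(c,u,v):
    R=np.array(c['R']);t=np.array(c['t']);o=-R.T@t
    return o,R.T@np.array([(u-c['cx'])/c['fx'],(v-c['cy'])/c['fy'],1.])
def plane(c,u,v,z):
    o,d=ray(c,u,v);return o+d*(z-o[2])/d[2]
def dep(c,u,v):
    o,d=ray(c,u,v);return o+d*float(c['d'][v,u])
def proj(c,X):
    q=np.array(c['R'])@np.array(X)+np.array(c['t']);return np.array([c['fx']*q[0]/q[2]+c['cx'],c['fy']*q[1]/q[2]+c['cy']])
E
python3 - <<'E'
from h import *
for n in('side','top','wrist'):
    p,d,c=snap(n,n+'0');print(n,(-np.array(c['R']).T@np.array(c['t'])),c['fx'],(d>0).mean())
o=ctrl.get_obs();print(o)
E
```

```text
pics
side [0.2885 0.8758 0.7549] 466.9136968768324 0.9959440104166667
top [0.3713 0.1603 1.6063] 622.534756162007 0.9961751302083334
wrist [ 0.2393 -0.6075  0.3728] 423.3904822937877 0.9959765625
{'t': 0.15, 'joints': array([ 1.201 ,  0.399 ,  0.045 ,  1.5376, -0.0187,  1.2069, -0.0507]), 'joint_vel': array([-0.001 , -0.0033,  0.0012, -0.0031,  0.    ,  0.0002,  0.0003]), 'tau': array([  0.0015, -47.5561,   1.3664, -25.4513,   0.0116,   0.0065,
        -0.    ]), 'tcp_pos': array([ 0.1738, -0.6259,  0.2415]), 'eef_rot': array([[ 0.2676, -0.9635, -0.0005],
       [-0.9635, -0.2676,  0.0014],
       [-0.0015,  0.0001, -1.    ]]), 'contact_force': array([ 0.3931, -0.0067, -0.8553]), 'moment': array([-0.0433,  0.0197,  0.0569]), 'finger_gap': 0.994616862852551}
```

View pics/side0.png

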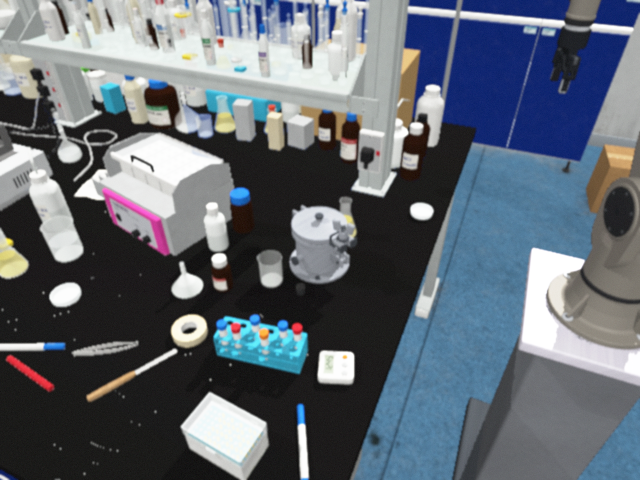

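View pics/top0.png

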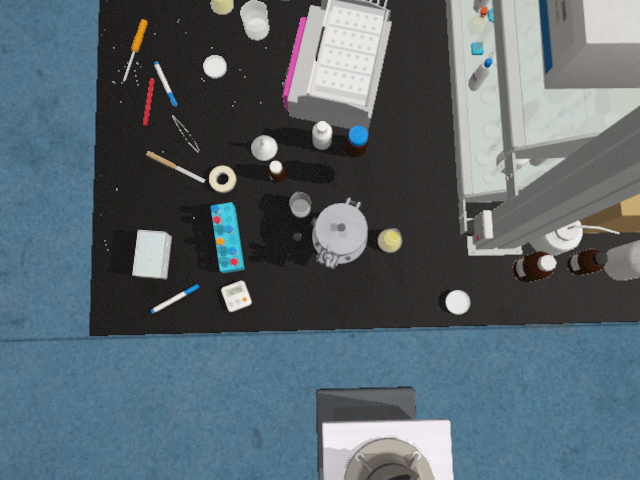

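The side view shows the filter at about (320,245) with its lug facing the robot, at about (343,238). In the top view the lid is at (340,233), the lug and nut at (327,257), the beaker at (300,205) and the flask at (390,240). I'll zoom in on these.

```bash
python3 - <<'E'
from h import *
a=load('top0');s=load('side0')
cv2.imwrite('pics/z1.png',cv2.resize(a['p'][190:280,280:410,::-1],None,fx=6,fy=6,interpolation=cv2.INTER_CUBIC))
cv2.imwrite('pics/z2.png',cv2.resize(s['p'][190:300,250:380,::-1],None,fx=5,fy=5,interpolation=cv2.INTER_CUBIC))
for u,v in((340,228),(340,226),(327,257),(323,258),(331,257),(326,262),(328,252),(300,205),(390,240)):print(u,v,dep(a,u,v))
E
```

```text
340 228 [0.6173 0.1047 0.1413]
340 226 [0.622  0.1045 0.1422]
327 257 [0.5467 0.138  0.1569]
323 258 [0.5479 0.1472 0.1289]
331 257 [0.5483 0.1283 0.1415]
326 262 [0.5347 0.1407 0.1593]
328 252 [0.5581 0.1353 0.1591]
300 205 [0.7045 0.2024 0.0042]
390 240 [ 0.5934 -0.0199  0.0846]
```

View pics/z1.png

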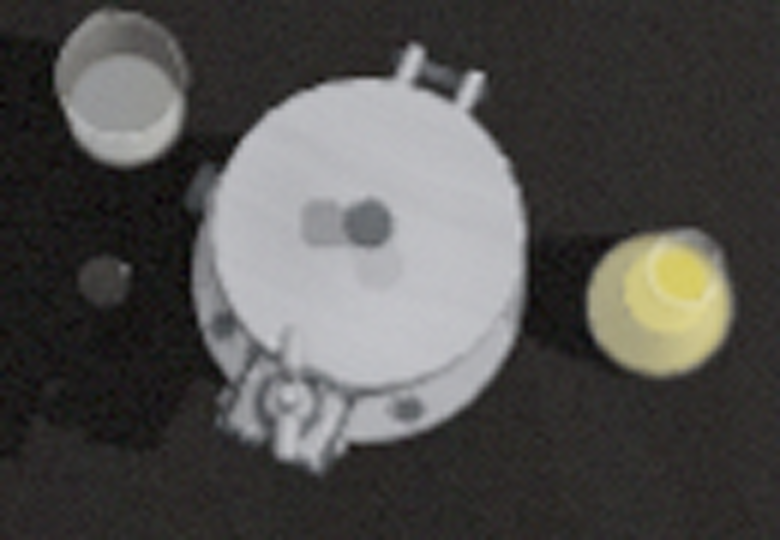

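View pics/z2.png

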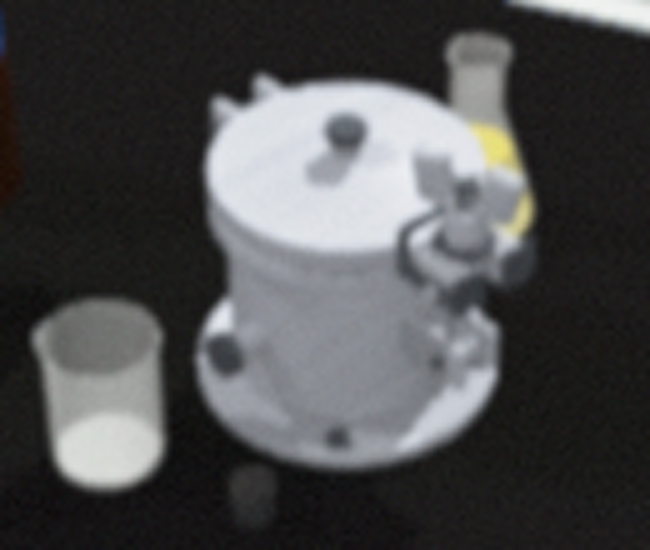

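```bash
python3 - <<'E'
from h import *
print(ctrl.tips_ahead,[x for x in dir(ctrl) if x[0]!='_'])
a=load('top0');s=load('side0')
print(plane(a,366/6+280,222/6+190,.145),plane(a,288/6+280,397/6+190,.162))
print('post',plane(a,470,215,.02),plane(a,475,250,0.02))
# nut from side: bolt end
o1,d1=ray(a,288/6+280,397/6+190);o2,d2=ray(s,466/5+250,188/5+190)
M=np.c_[d1,-d2];k=np.linalg.lstsq(M,o2-o1,rcond=None)[0];print(o1+d1*k[0],o2+d2*k[1])
E
```

```text
0.011 ['Unreachable', 'close_job', 'get_calibration', 'get_obs', 'snapshot', 'tips_ahead']
[0.6191 0.1024 0.145 ] [0.548  0.1357 0.162 ]
post [ 0.6625 -0.2374  0.02  ] [ 0.5709 -0.2443  0.02  ]
[0.5493 0.1355 0.1506] [0.5497 0.1356 0.1507]
```

Request:
step_arm --plan '[{"tx": -0.03, "ty": -0.027, "tz": -0.01}, {"tx": -0.07, "ty": -0.063, "tz": -0.02}, {"tx": -0.115, "ty": -0.103, "tz": -0.02}, {"tx": -0.16, "ty": -0.143, "tz": -0.02}, {"tx": -0.205, "ty": -0.183, "tz": -0.02}, {"tx": -0.25, "ty": -0.223, "tz": -0.02}, {"tx": -0.295, "ty": -0.263, "tz": -0.02}, {"tx": -0.34, "ty": -0.303, "tz": -0.02}, {"tx": -0.385, "ty": -0.343, "tz": -0.02}, {"tx": -0.43, "ty": -0.383, "tz": -0.02}]'

```text
schema error: expected keys tx, ty, tz, roll, gripper
```

Request:
step_arm --plan '[{"tx": -0.03, "ty": -0.027, "tz": -0.01, "roll": 0, "gripper": 0.085}, {"tx": -0.07, "ty": -0.063, "tz": -0.02, "roll": 0, "gripper": 0.085}, {"tx": -0.115, "ty": -0.103, "tz": -0.02, "roll": 0, "gripper": 0.085}, {"tx": -0.16, "ty": -0.143, "tz": -0.02, "roll": 0, "gripper": 0.085}, {"tx": -0.205, "ty": -0.183, "tz": -0.02, "roll": 0, "gripper": 0.085}, {"tx": -0.25, "ty": -0.223, "tz": -0.02, "roll": 0, "gripper": 0.085}, {"tx": -0.295, "ty": -0.263, "tz": -0.02, "roll": 0, "gripper": 0.085}, {"tx": -0.34, "ty": -0.303, "tz": -0.02, "roll": 0, "gripper": 0.085}, {"tx": -0.385, "ty": -0.343, "tz": -0.02, "roll": 0, "gripper": 0.085}, {"tx": -0.43, "ty": -0.383, "tz": -0.02, "roll": 0, "gripper": 0.085}]'

```text
t: 1.4
tcp_pos: [0.4282, -0.1073, 0.2622]
eef_rot: [[0.267, -0.964, -0.0], [-0.964, -0.267, 0.001], [-0.001, -0.0, -1.0]]
contact_force: [0.6, -0.5, -0.3]
finger_gap: 0.993
```

Request:
step_arm --plan '[{"tx": -0.04, "ty": -0.036, "tz": 0, "roll": 0, "gripper": 0.085}, {"tx": -0.08, "ty": -0.072, "tz": 0, "roll": 0, "gripper": 0.085}, {"tx": -0.12, "ty": -0.108, "tz": 0, "roll": 0, "gripper": 0.085}, {"tx": -0.16, "ty": -0.144, "tz": 0, "roll": 0, "gripper": 0.085}, {"tx": -0.19, "ty": -0.17, "tz": 0, "roll": 0, "gripper": 0.085}, {"tx": -0.202, "ty": -0.182, "tz": 0, "roll": 0, "gripper": 0.085}, {"tx": -0.202, "ty": -0.182, "tz": 0, "roll": 0, "gripper": 0.085}, {"tx": -0.202, "ty": -0.182, "tz": 0, "roll": 0, "gripper": 0.085}, {"tx": -0.202, "ty": -0.182, "tz": 0, "roll": 0, "gripper": 0.085}, {"tx": -0.202, "ty": -0.182, "tz": 0, "roll": 0, "gripper": 0.085}]'

```text
t: 2.65
tcp_pos: [0.5494, 0.1348, 0.2626]
eef_rot: [[0.266, -0.964, 0.0], [-0.964, -0.266, 0.0], [-0.0, -0.0, -1.0]]
contact_force: [-0.5, 0.0, -0.3]
finger_gap: 0.997
```

```bash
python3 - <<'E'
from h import *
p,d,c=snap('wrist','w1');o=ctrl.get_obs();print(o['joints'],o['tcp_pos'],o['eef_rot'],o['contact_force'],o['moment'])
print(-np.array(c['R']).T@c['t'],c['R'])
E
```

```text
[ 0.2003  0.2784 -0.6296  1.7016  0.1731  1.2174 -1.7725] [0.5495 0.1351 0.2625] [[ 0.2662 -0.9639  0.0003]
 [-0.9639 -0.2662  0.0004]
 [-0.0003 -0.0004 -1.    ]] [-0.2598 -0.5957 -0.1125] [ 0.011  -0.0257 -0.0135]
[0.615  0.1531 0.394 ] [[ 0.2669 -0.9637 -0.    ]
 [-0.9273 -0.2568  0.2724]
 [-0.2625 -0.0727 -0.9622]]
```

View pics/w1.png

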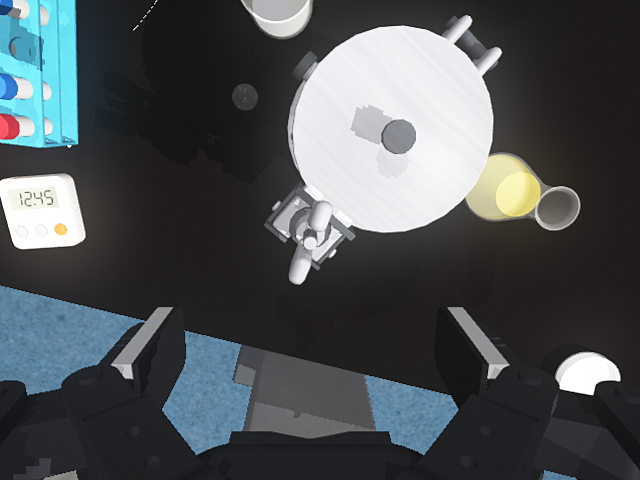

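The wrist view is clear. The nut's two wings run from about (320,212) to (299,272), the bolt end is near (310,242), and the lug frame is around them. Next I measure the wing line and the axis.

```bash
python3 - <<'E'
from h import *
a=load('w1');p=a['p']
crop=p[180:300,250:370,::-1]
cv2.imwrite('pics/z3.png',cv2.resize(crop,None,fx=5,fy=5,interpolation=cv2.INTER_CUBIC))
# points with height of wings
P=[]
for v in range(190,300):
  for u in range(255,365):
    X=dep(a,u,v)
    if .15<X[2]<.175: P.append(X)
P=np.array(P);print(len(P),P.mean(0),P.min(0),P.max(0))
q=P[:,:2];w,V=np.linalg.eigh(np.cov(q.T));print(w**.5,V[:,1],np.degrees(np.arctan2(V[1,1],V[0,1])))
r=(q-q.mean(0))@V;print(r.min(0),r.max(0),q.mean(0)+V@((r.max(0)+r.min(0))/2))
print('plug',plane(a,399,135,.143),'dish etc')
E
```

```text
1411 [0.5508 0.1357 0.1633] [0.5241 0.128  0.15  ] [0.5756 0.1423 0.1687]
[0.0028 0.0151] [-0.9948  0.1016] 174.16997637277896
[-0.0045 -0.0249] [0.0058 0.0268] [0.5498 0.1351]
plug [0.6206 0.1014 0.143 ] dish etc
```

View pics/z3.png

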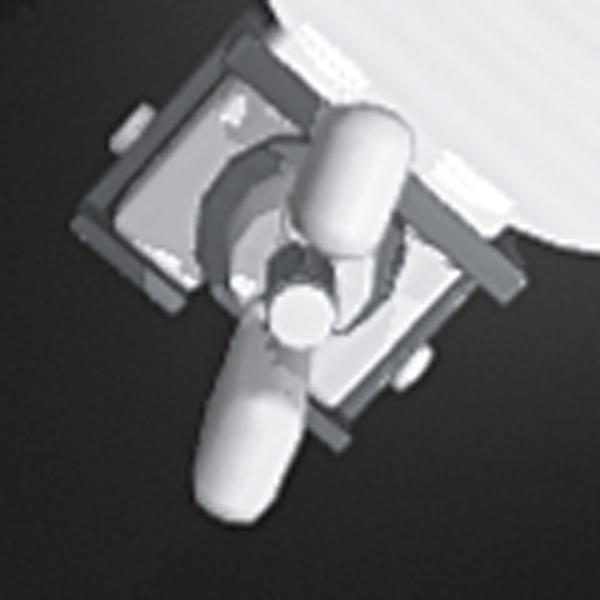

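Request:
step_arm --plan '[{"tx": 0, "ty": 0, "tz": 0.01, "roll": 0.15, "gripper": 0.04}, {"tx": 0, "ty": 0, "tz": 0.025, "roll": 0.3, "gripper": 0.04}, {"tx": 0, "ty": 0, "tz": 0.045, "roll": 0.37, "gripper": 0.04}, {"tx": 0, "ty": 0, "tz": 0.065, "roll": 0.37, "gripper": 0.04}, {"tx": 0, "ty": 0, "tz": 0.08, "roll": 0.37, "gripper": 0.03}, {"tx": 0, "ty": 0, "tz": 0.09, "roll": 0.37, "gripper": 0.03}, {"tx": 0, "ty": 0, "tz": 0.098, "roll": 0.37, "gripper": 0.03}, {"tx": 0, "ty": 0, "tz": 0.103, "roll": 0.37, "gripper": 0.03}, {"tx": 0, "ty": 0, "tz": 0.106, "roll": 0.37, "gripper": 0.03}, {"tx": 0, "ty": 0, "tz": 0.106, "roll": 0.37, "gripper": 0.03}]'

```text
t: 3.95
tcp_pos: [0.5496, 0.1352, 0.1566]
eef_rot: [[-0.1, -0.995, 0.0], [-0.995, 0.1, 0.0], [-0.0, -0.0, -1.0]]
contact_force: [-1.5, 0.4, 0.5]
finger_gap: 0.355
```

```bash
python3 - <<'E'
from h import *
p,d,c=snap('wrist','w2');p2,_,_=snap('side','s2');o=ctrl.get_obs();print(o['joints'],o['tcp_pos'],o['eef_rot'],o['contact_force'],o['moment'])
cv2.imwrite('pics/z4.png',np.hstack([cv2.resize(p[220:460,220:420,::-1],(400,480)),cv2.resize(p2[160:300,280:400,::-1],(400,480))]))
E
```

```text
[ 0.1258  0.371  -0.5495  1.8244  0.2257  1.0075 -2.186 ] [0.5497 0.1353 0.1569] [[-0.1004 -0.995   0.0009]
 [-0.995   0.1004  0.0005]
 [-0.0006 -0.0008 -1.    ]] [0.1038 0.6353 0.4388] [-0.0305  0.0141 -0.0373]
```

View pics/z4.png

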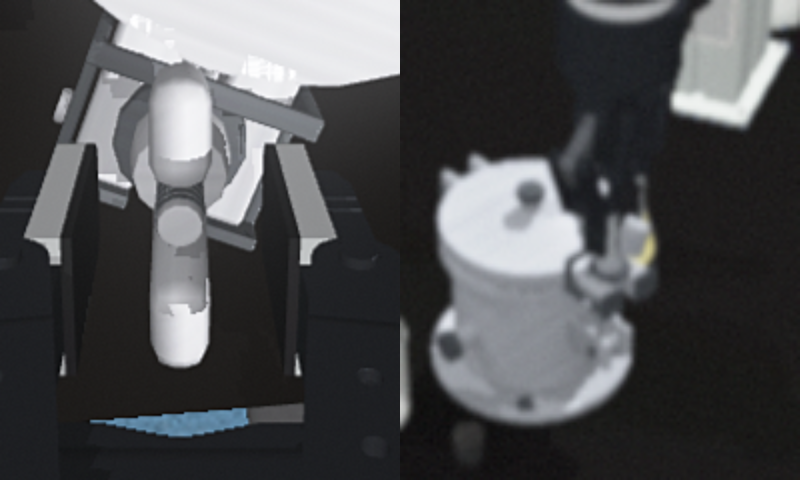

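Request:
step_arm --plan '[{"tx": 0, "ty": 0, "tz": 0, "roll": 0, "gripper": 0.0}, {"tx": 0, "ty": 0, "tz": 0, "roll": 0, "gripper": 0.0}, {"tx": 0, "ty": 0, "tz": 0, "roll": 0, "gripper": 0.0}, {"tx": 0, "ty": 0, "tz": 0, "roll": 0, "gripper": 0.0}, {"tx": 0, "ty": 0, "tz": 0, "roll": 0, "gripper": 0.0}, {"tx": 0, "ty": 0, "tz": -0.0003, "roll": -0.16, "gripper": 0.0}, {"tx": 0, "ty": 0, "tz": -0.0005, "roll": -0.32, "gripper": 0.0}, {"tx": 0, "ty": 0, "tz": -0.0008, "roll": -0.48, "gripper": 0.0}, {"tx": 0, "ty": 0, "tz": -0.001, "roll": -0.64, "gripper": 0.0}, {"tx": 0, "ty": 0, "tz": -0.001, "roll": -0.64, "gripper": 0.0}]'

```text
t: 5.3
tcp_pos: [0.55, 0.1348, 0.1581]
eef_rot: [[0.512, -0.859, 0.001], [-0.859, -0.512, 0.0], [0.0, -0.001, -1.0]]
contact_force: [-0.0, -1.5, 4.0]
finger_gap: 0.098
```

```bash
cat > st.py <<'E'
from h import *
o=ctrl.get_obs();R=o['eef_rot'];print(o['t'],o['joints'],o['tcp_pos'],'txang',np.degrees(np.arctan2(R[1,0],R[0,0])),'F',o['contact_force'],'M',o['moment'],o['finger_gap'])
E
python3 st.py
```

```text
5.3 [ 0.2245  0.3938 -0.6774  1.8205  0.2856  1.0252 -1.5986] [0.55   0.1348 0.1581] txang -59.20668446431413 F [-0.0231 -1.4748  4.0379] M [-0.2951  0.1273  0.0772] 0.09794583436007599
```

Request:
step_arm --plan '[{"tx": 0, "ty": 0, "tz": -0.0003, "roll": -0.15, "gripper": 0.0}, {"tx": 0, "ty": 0, "tz": -0.0006, "roll": -0.3, "gripper": 0.0}, {"tx": 0, "ty": 0, "tz": -0.0006, "roll": -0.36, "gripper": 0.0}, {"tx": 0, "ty": 0, "tz": -0.0006, "roll": -0.36, "gripper": 0.0}, {"tx": 0, "ty": 0, "tz": -0.0006, "roll": -0.36, "gripper": 0.0}, {"tx": 0, "ty": 0, "tz": -0.0006, "roll": -0.36, "gripper": 0.013}, {"tx": 0, "ty": 0, "tz": -0.0006, "roll": -0.36, "gripper": 0.013}, {"tx": 0, "ty": 0, "tz": -0.0006, "roll": -0.36, "gripper": 0.013}, {"tx": 0, "ty": 0, "tz": -0.0006, "roll": -0.36, "gripper": 0.013}, {"tx": 0, "ty": 0, "tz": -0.0006, "roll": -0.36, "gripper": 0.013}]'

```text
t: 6.55
tcp_pos: [0.55, 0.1349, 0.1587]
eef_rot: [[0.782, -0.624, 0.001], [-0.624, -0.782, 0.0], [0.001, -0.001, -1.0]]
contact_force: [0.3, 0.9, 0.0]
finger_gap: 0.157
```

```bash
python3 st.py
```

```text
6.55 [ 0.2795  0.4104 -0.7512  1.8186  0.322   1.0372 -1.2698] [0.55   0.1349 0.1587] txang -38.58508207081435 F [0.3315 0.9081 0.0036] M [-0.0549 -0.0174  0.0209] 0.15698389011222424
```

Request:
step_arm --plan '[{"tx": -0.001, "ty": 0.0002, "tz": 0, "roll": 0, "gripper": 0.013}, {"tx": -0.002, "ty": 0.0005, "tz": 0, "roll": 0, "gripper": 0.013}, {"tx": -0.003, "ty": 0.0007, "tz": 0, "roll": 0, "gripper": 0.013}, {"tx": -0.004, "ty": 0.0009, "tz": 0, "roll": 0, "gripper": 0.013}, {"tx": -0.005, "ty": 0.0011, "tz": 0, "roll": 0, "gripper": 0.013}, {"tx": -0.006, "ty": 0.0013, "tz": 0, "roll": 0, "gripper": 0.013}, {"tx": -0.006, "ty": 0.0014, "tz": 0, "roll": 0, "gripper": 0.013}, {"tx": -0.006, "ty": 0.0014, "tz": 0, "roll": 0, "gripper": 0.013}, {"tx": -0.006, "ty": 0.0014, "tz": 0, "roll": 0, "gripper": 0.013}, {"tx": -0.006, "ty": 0.0014, "tz": 0, "roll": 0, "gripper": 0.013}]'

```text
t: 7.8
tcp_pos: [0.5439, 0.1377, 0.1585]
eef_rot: [[0.782, -0.624, 0.0], [-0.624, -0.782, 0.0], [-0.0, -0.0, -1.0]]
contact_force: [-0.5, -0.8, 1.4]
finger_gap: 0.152
```

```bash
python3 - <<'E'
exec(open('st.py').read())
p,d,c=snap('wrist','w3');cv2.imwrite('pics/z5.png',cv2.resize(p[200:460,220:420,::-1],None,fx=2.3,fy=2.3))
E
```

```text
7.8 [ 0.278   0.4024 -0.7549  1.8301  0.3172  1.0334 -1.2753] [0.5439 0.1377 0.1585] txang -38.5830764518114 F [-0.5135 -0.7857  1.3583] M [0.0279 0.0047 0.0407] 0.15180569310563022
```

View pics/z5.png

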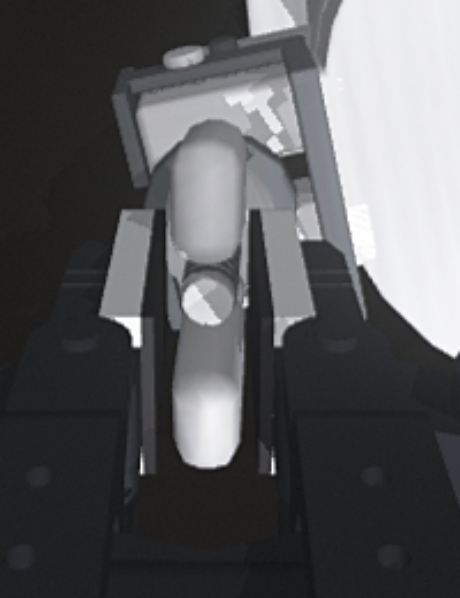

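The nut sits between the pads with no force so far, which the free play allows. I'll push another 2 mm.

Request:
step_arm --plan '[{"tx": -0.0005, "ty": 0.0, "tz": 0, "roll": 0, "gripper": 0.013}, {"tx": -0.001, "ty": 0.0002, "tz": 0, "roll": 0, "gripper": 0.013}, {"tx": -0.0015, "ty": 0.0003, "tz": 0, "roll": 0, "gripper": 0.013}, {"tx": -0.002, "ty": 0.0004, "tz": 0, "roll": 0, "gripper": 0.013}, {"tx": -0.002, "ty": 0.0004, "tz": 0, "roll": 0, "gripper": 0.013}, {"tx": -0.002, "ty": 0.0004, "tz": 0, "roll": 0, "gripper": 0.013}, {"tx": -0.002, "ty": 0.0004, "tz": 0, "roll": 0, "gripper": 0.013}, {"tx": -0.002, "ty": 0.0004, "tz": 0, "roll": 0, "gripper": 0.013}, {"tx": -0.002, "ty": 0.0004, "tz": 0, "roll": 0, "gripper": 0.013}, {"tx": -0.002, "ty": 0.0004, "tz": 0, "roll": 0, "gripper": 0.013}]'

```text
t: 9.1
tcp_pos: [0.5419, 0.1387, 0.1584]
eef_rot: [[0.782, -0.623, -0.0], [-0.623, -0.782, 0.0], [-0.0, -0.0, -1.0]]
contact_force: [0.9, 0.5, -0.3]
finger_gap: 0.149
```

```bash
python3 - <<'E'
exec(open('st.py').read())
p,d,c=snap('wrist','w4');cv2.imwrite('pics/z6.png',cv2.resize(p[200:460,220:420,::-1],None,fx=2.3,fy=2.3))
E
```

```text
9.1 [ 0.2774  0.3999 -0.7563  1.8339  0.3159  1.0321 -1.2773] [0.5419 0.1387 0.1584] txang -38.568386345505616 F [ 0.9395  0.5278 -0.2816] M [-0.094  -0.0715 -0.0142] 0.14871849581579275
```

View pics/z6.png

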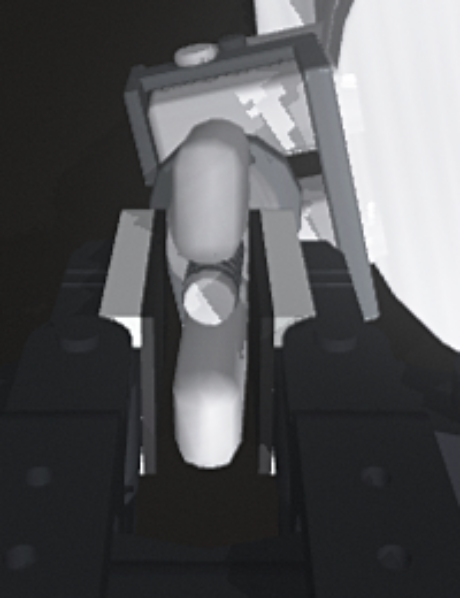

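```bash
python3 - <<'E'
from h import *
out=np.array([-.903,.430]);ax=np.array([.6206,.1014])
for f,u,v in(('w1',310,243),('w2',220+180/2,220+227/2),('w3',220+207/2.3,200+301/2.3),('w4',220+210/2.3,200+300/2.3)):
    X=plane(load(f),u,v,.162);print(f,X,(X[:2]-ax)@out)
E
```

```text
w1 [0.5498 0.135  0.162 ] 0.0783182131474721
w2 [0.5497 0.1349 0.162 ] 0.07845093756191528
w3 [0.5438 0.1384 0.162 ] 0.08528018820966698
w4 [0.5423 0.1393 0.162 ] 0.08702436793735634
```

The bolt end moved 8.6 mm outward under about 1 N. It would have stopped at 5 mm if blocked, so it is over the lip. I'll check lid and frame heights before moving my fingers behind the nut.

```bash
python3 - <<'E'
from h import *
a=load('w1');out=np.array([-.903,.430]);ax=np.array([.5498,.1351]);pin=np.array([-.43,-.903])
P=np.array([dep(a,u,v) for v in range(60,300) for u in range(230,480)])
r=np.c_[(P[:,:2]-ax)@out,(P[:,:2]-ax)@pin,P[:,2]]
for lo in range(-90,30,6):
    m=(r[:,0]>lo/1e3)&(r[:,0]<(lo+6)/1e3)&(abs(r[:,1])<.025)&(r[:,2]>.05)
    if m.any():print(lo,np.percentile(r[m,2],[10,50,90,99]))
E
```

```text
-90 [0.1267 0.1278 0.1424 0.1438]
-84 [0.127  0.1284 0.1433 0.1441]
-78 [0.1269 0.1284 0.1432 0.1441]
-72 [0.1267 0.1279 0.1425 0.1437]
-66 [0.1265 0.1274 0.1284 0.1291]
-60 [0.1261 0.1271 0.1281 0.1286]
-54 [0.1248 0.1265 0.1275 0.1283]
-48 [0.1233 0.1249 0.1264 0.1273]
-42 [0.1217 0.123  0.1245 0.1256]
-36 [0.121  0.122  0.1229 0.1237]
-30 [0.1209 0.1218 0.1228 0.1627]
-24 [0.1211 0.1221 0.1652 0.1668]
-18 [0.1214 0.1339 0.1665 0.1678]
-12 [0.1162 0.1241 0.1664 0.1677]
-6 [0.1165 0.1271 0.1607 0.1625]
0 [0.1157 0.1256 0.161  0.1623]
6 [0.1161 0.1264 0.1658 0.1679]
12 [0.1166 0.1229 0.1667 0.1679]
18 [0.1234 0.1642 0.1661 0.1668]
24 [0.163  0.1643 0.1644 0.1645]
```

Request:
step_arm --plan '[{"tx": 0.001, "ty": 0.0, "tz": 0, "roll": 0, "gripper": 0.016}, {"tx": 0.001, "ty": 0.0, "tz": 0, "roll": 0, "gripper": 0.018}, {"tx": 0.001, "ty": 0.0, "tz": 0, "roll": 0, "gripper": 0.018}, {"tx": 0.001, "ty": 0.0, "tz": -0.006, "roll": 0, "gripper": 0.018}, {"tx": 0.001, "ty": 0.0, "tz": -0.015, "roll": 0, "gripper": 0.018}, {"tx": 0.001, "ty": 0.0, "tz": -0.028, "roll": 0, "gripper": 0.018}, {"tx": 0.001, "ty": 0.0, "tz": -0.038, "roll": 0, "gripper": 0.018}, {"tx": 0.001, "ty": 0.0, "tz": -0.04, "roll": 0, "gripper": 0.018}, {"tx": 0.01, "ty": -0.002, "tz": -0.04, "roll": 0, "gripper": 0.0}, {"tx": 0.025, "ty": -0.006, "tz": -0.04, "roll": 0, "gripper": 0.0}]'

```text
t: 10.4
tcp_pos: [0.5657, 0.1273, 0.1981]
eef_rot: [[0.782, -0.623, -0.001], [-0.623, -0.782, -0.0], [-0.0, 0.0, -1.0]]
contact_force: [-0.9, -0.6, -0.2]
finger_gap: 0.002
```

```bash
python3 - <<'E'
exec(open('st.py').read())
p,d,c=snap('wrist','w5');snap('side','s5');cv2.imwrite('pics/z7.png',p[:,:,::-1])
E
```

```text
10.4 [ 0.3004  0.3924 -0.759   1.7447  0.296   1.1233 -1.2236] [0.5657 0.1273 0.1981] txang -38.55383036059254 F [-0.893  -0.5998 -0.177 ] M [ 0.0106 -0.0258 -0.0061] 0.0019673266255647776
```

View pics/z7.png

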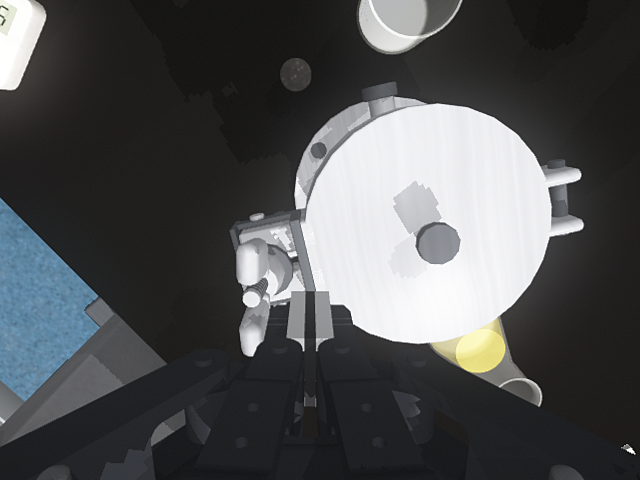

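The bolt stays tipped outward, with its end at (251,297). The closed fingers are behind the nut at (310,300), above the lid. I'll lower them and push outward.

Request:
step_arm --plan '[{"tx": 0, "ty": 0, "tz": 0.012, "roll": 0, "gripper": 0.0}, {"tx": 0, "ty": 0, "tz": 0.025, "roll": 0, "gripper": 0.0}, {"tx": 0, "ty": 0, "tz": 0.035, "roll": 0, "gripper": 0.0}, {"tx": 0, "ty": 0, "tz": 0.039, "roll": 0, "gripper": 0.0}, {"tx": 0, "ty": 0, "tz": 0.039, "roll": 0, "gripper": 0.0}, {"tx": -0.004, "ty": 0.001, "tz": 0.039, "roll": 0, "gripper": 0.0}, {"tx": -0.008, "ty": 0.002, "tz": 0.039, "roll": 0, "gripper": 0.0}, {"tx": -0.012, "ty": 0.003, "tz": 0.039, "roll": 0, "gripper": 0.0}, {"tx": -0.016, "ty": 0.004, "tz": 0.039, "roll": 0, "gripper": 0.0}, {"tx": -0.02, "ty": 0.005, "tz": 0.039, "roll": 0, "gripper": 0.0}]'

```text
t: 11.75
tcp_pos: [0.5482, 0.1347, 0.1589]
eef_rot: [[0.78, -0.626, -0.0], [-0.626, -0.78, 0.0], [-0.0, -0.0, -1.0]]
contact_force: [0.9, -0.4, 0.4]
finger_gap: 0.002
```

```bash
python3 - <<'E'
exec(open('st.py').read())
p,d,c=snap('wrist','w6');p2,_,_=snap('side','s6');cv2.imwrite('pics/z8.png',np.hstack([cv2.resize(p[160:400,200:400,::-1],(400,480)),cv2.resize(p2[160:300,280:400,::-1],(400,480))]))
E
```

```text
11.75 [ 0.2808  0.4076 -0.7521  1.8218  0.3197  1.0372 -1.2718] [0.5482 0.1347 0.1589] txang -38.746428440410696 F [ 0.8916 -0.4218  0.425 ] M [-0.0189 -0.0645  0.0118] 0.002187273430495652
```

View pics/z8.png

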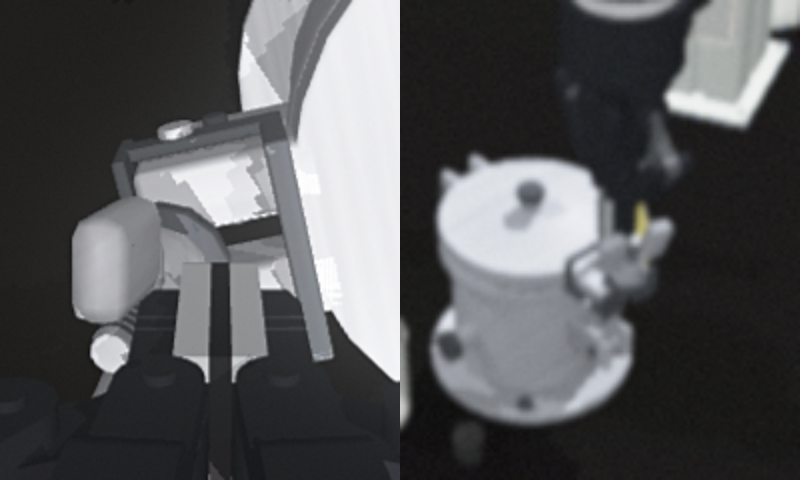

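The bolt tips outward freely. I'll keep pushing it while lowering.

Request:
step_arm --plan '[{"tx": -0.005, "ty": 0.001, "tz": 0.001, "roll": 0, "gripper": 0.0}, {"tx": -0.01, "ty": 0.002, "tz": 0.002, "roll": 0, "gripper": 0.0}, {"tx": -0.015, "ty": 0.003, "tz": 0.004, "roll": 0, "gripper": 0.0}, {"tx": -0.02, "ty": 0.005, "tz": 0.006, "roll": 0, "gripper": 0.0}, {"tx": -0.025, "ty": 0.006, "tz": 0.009, "roll": 0, "gripper": 0.0}, {"tx": -0.03, "ty": 0.007, "tz": 0.012, "roll": 0, "gripper": 0.0}, {"tx": -0.035, "ty": 0.008, "tz": 0.016, "roll": 0, "gripper": 0.0}, {"tx": -0.04, "ty": 0.009, "tz": 0.02, "roll": 0, "gripper": 0.0}, {"tx": -0.045, "ty": 0.01, "tz": 0.023, "roll": 0, "gripper": 0.0}, {"tx": -0.05, "ty": 0.012, "tz": 0.026, "roll": 0, "gripper": 0.0}]'

```text
t: 13.1
tcp_pos: [0.5011, 0.157, 0.1327]
eef_rot: [[0.78, -0.625, -0.0], [-0.625, -0.78, 0.0], [-0.001, -0.0, -1.0]]
contact_force: [0.2, -0.1, -0.7]
finger_gap: 0.002
```

```bash
python3 - <<'E'
exec(open('st.py').read())
p,d,c=snap('wrist','w7');p2,_,_=snap('side','s7');cv2.imwrite('pics/z9.png',np.hstack([cv2.resize(p[:,:,::-1],(440,330)),cv2.resize(p2[160:300,280:400,::-1],(283,330))]))
E
```

```text
13.1 [ 0.2488  0.3747 -0.7682  1.936   0.3164  0.9543 -1.3461] [0.5011 0.157  0.1327] txang -38.70247610350266 F [ 0.2489 -0.1438 -0.7287] M [ 0.061   0.0083 -0.053 ] 0.001987692619411415
```

View pics/z9.png

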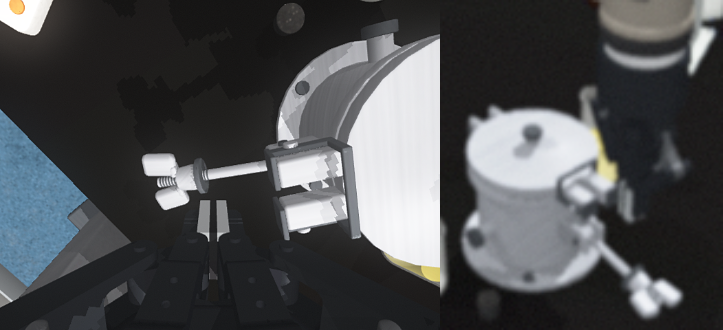

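The bolt has fallen outward and lies below the fingers. I'll retreat upward and check it.

Request:
step_arm --plan '[{"tx": 0, "ty": 0, "tz": -0.01, "roll": 0, "gripper": 0.0}, {"tx": 0, "ty": 0, "tz": -0.03, "roll": 0, "gripper": 0.0}, {"tx": 0, "ty": 0, "tz": -0.05, "roll": 0, "gripper": 0.0}, {"tx": 0, "ty": 0, "tz": -0.075, "roll": 0, "gripper": 0.0}, {"tx": 0, "ty": 0, "tz": -0.1, "roll": 0, "gripper": 0.0}, {"tx": 0, "ty": 0, "tz": -0.12, "roll": 0, "gripper": 0.0}, {"tx": 0, "ty": 0, "tz": -0.13, "roll": 0, "gripper": 0.0}, {"tx": 0, "ty": 0, "tz": -0.13, "roll": 0, "gripper": 0.0}, {"tx": 0, "ty": 0, "tz": -0.13, "roll": 0, "gripper": 0.0}, {"tx": 0, "ty": 0, "tz": -0.13, "roll": 0, "gripper": 0.0}]'

```text
t: 14.45
tcp_pos: [0.5002, 0.1567, 0.2617]
eef_rot: [[0.781, -0.625, -0.003], [-0.625, -0.781, -0.0], [-0.002, 0.002, -1.0]]
contact_force: [-0.0, 0.4, 0.5]
finger_gap: -0.001
```

```bash
python3 - <<'E'
exec(open('st.py').read())
p,d,c=snap('wrist','w8');snap('side','s8');p2,_,_=snap('top','t8')
a=load('w8');out=np.array([-.903,.430]);ax=np.array([.5498,.1351]);pin=np.array([-.43,-.903])
P=np.array([dep(a,u,v) for v in range(0,480) for u in range(0,640) if a['d'][v,u]>.15])
r=np.c_[(P[:,:2]-ax)@out,(P[:,:2]-ax)@pin,P[:,2]]
for lo in range(18,130,6):
    m=(r[:,0]>lo/1e3)&(r[:,0]<(lo+6)/1e3)&(abs(r[:,1])<.028)&(r[:,2]>.01)&(r[:,2]<.2)
    if m.any():print(lo,m.sum(),np.percentile(r[m,2],[10,50,90,99]),r[m,1].mean())
cv2.imwrite('pics/z10.png',np.hstack([cv2.resize(p[:,:,::-1],(400,300)),cv2.resize(p2[180:330,200:400,::-1],(400,300))]))
E
```

```text
Still running in the background as job /tmp/bash_jobs.1000/33ebbf162da3 (pid 1031). You'll get a notice when it ends.
```

```bash
cat /tmp/bash_jobs.1000/33ebbf162da3/stdout; kill -- -$(cat /tmp/bash_jobs.1000/33ebbf162da3/pid); ls -la pics/*8.npz; sed -i "s/def load(f): return.*/def load(f): return dict(np.load('pics\/'+f+'.npz'))/" h.py
python3 - <<'E'
from h import *
a=load('w8');p=a['p'];p2=load('t8')['p'];out=np.array([-.903,.430]);ax=np.array([.5498,.1351]);pin=np.array([-.43,-.903])
v,u=np.mgrid[0:480,0:640];d=a['d'];C=np.stack([(u-a['cx'])/a['fx']*d,(v-a['cy'])/a['fy']*d,d],-1)[d>.15]
P=(C-a['t'])@a['R']
r=np.c_[(P[:,:2]-ax)@out,(P[:,:2]-ax)@pin,P[:,2]]
for lo in range(18,130,6):
    m=(r[:,0]>lo/1e3)&(r[:,0]<(lo+6)/1e3)&(abs(r[:,1])<.028)&(r[:,2]>.01)&(r[:,2]<.2)
    if m.any():print(lo,m.sum(),np.percentile(r[m,2],[10,50,90,99]),r[m,1].mean())
cv2.imwrite('pics/z10.png',np.hstack([cv2.resize(p[:,:,::-1],(400,300)),cv2.resize(p2[180:330,200:400,::-1],(400,300))]))
E
```

```text
-rw-r--r-- 1 agent agent 2152430 Dec  6 01:15 pics/s8.npz
-rw-r--r-- 1 agent agent 2152430 Dec  6 01:15 pics/t8.npz
-rw-r--r-- 1 agent agent 2152430 Dec  6 01:15 pics/w8.npz
18 357 [0.0612 0.1199 0.1243 0.1252] -0.001189116740932394
24 75 [0.0582 0.0603 0.0617 0.0624] -0.0009263593725949981
30 72 [0.0573 0.0593 0.0603 0.061 ] -0.0010005824106376873
36 74 [0.056  0.058  0.0593 0.0599] -0.000950362491833326
42 71 [0.0554 0.0573 0.0585 0.0591] -0.0011177412932101094
48 71 [0.0543 0.0557 0.0571 0.0576] -0.0011971599607838767
54 86 [0.0418 0.0547 0.0562 0.0571] -0.0016201675682242722
60 280 [0.048  0.0569 0.0632 0.0647] -0.0018585501034546457
66 165 [0.0537 0.0583 0.0631 0.0643] -0.0021605174240289815
72 170 [0.0524 0.0566 0.0585 0.0594] -0.0019506889078786322
78 330 [0.0466 0.053  0.0563 0.0574] -0.0015017782146152967
84 361 [0.0468 0.0502 0.0548 0.0564] -0.002352236454232083
90 368 [0.0454 0.0488 0.0542 0.055 ] -0.0021789397312377786
96 315 [0.0439 0.0484 0.0534 0.0544] -0.0026003110006472033
102 103 [0.0432 0.0496 0.0524 0.0535] -0.005563972631574965
```

View pics/z10.png

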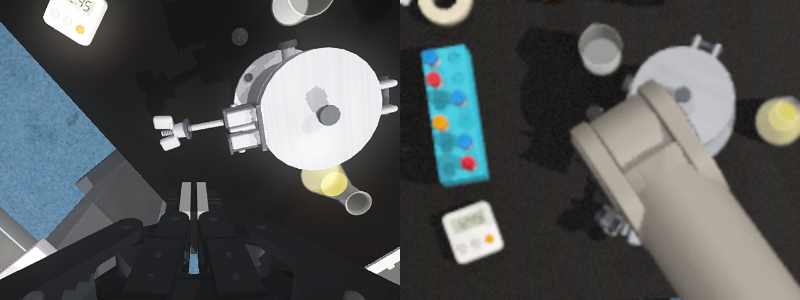

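The rod slopes 0.19 rad below level, which is about 1.75 rad, so it is at its stop. The beaker, stopper, flask and timer have not moved and the arm is clear. I'm handing in.

```bash
python3 -c "
from plant import ctrl
o=ctrl.get_obs();print(o['t'],o['contact_force'],o['joint_vel']);print(ctrl.close_job())"
```

```text
14.6 [-0.52524229 -0.59264816 -0.04907008] [ 0.00018403 -0.00150425 -0.00169092 -0.00443409 -0.00151666  0.00045352
  0.00071867]
the job is handed in; nothing more can be done
None
```

The lid is released: the swing bolt is out of the slotted lug and folded right down outward. I handed the job in at 14.6 s.

- **Slackening:** I gripped the wing nut and turned it anticlockwise by about 1.0 rad, in steps of 0.64 and 0.36 rad. I made no try between those two steps.
- **Trying the bolt:** I tried it with the grip loosened. The bolt end moved 8.6 mm outward with only about 1 N on the tool; it would have stopped at about 5 mm if the lip still held it. I turned the nut no further, so it never neared the stop bar.
- **Swinging out:** I closed the fingers, pushed from behind the nut until the bolt fell outward by its own weight, then raised the arm clear.

**Last checks:**
- The rod slopes about 0.19 rad below level, an angle of about 1.76 rad, which matches its stop at 1.75.
- No reading at the end of a move showed more than about 4.5 N on the tool. I have no force readings during the moves.
- The beaker, flask, stopper and timer looked undisturbed in the last pictures. The petri dish and marker I did not check there.
- **One disagreement:** an early two-camera estimate put the bolt end at 0.151 m high, against 0.162 m expected. Wrist depth readings gave about 0.162 m, so I used those.

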